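# Shut the mask case and turn the ball dish to the jar

### The arm

A 6-joint arm with a two-finger parallel gripper is mounted at the origin on the work surface. World frame = base frame: x ahead of the robot, y to its left, z up, the work surface at z = 0. Lengths are in m, angles in rad, forces in N, time in s.
With the tool pointing down it reaches from about 0.275 to 0.85 m from the base axis. Payload 19 kg.
Tool frame: the origin (TCP) lies on the centre line of the jaws, within the pads' length; the fingertips stand 11 mm ahead of it and the grasp point (between the pads) lies 8 mm behind it; z points along the fingers, y is the direction in which the jaws open and shut (so a half turn about z gives the same grasp; the last joint's range is limited). The gripper opens to 85 mm and grips with 20 to 120 N. Pads are 22 mm wide; open, the fingers measure 114 mm over their backs; the gripper's body (76 mm by 85 mm) begins 54 mm behind the grasp point. The pads swing forward as they close: fully open they stand 13 mm farther back than shut.
Start: joints at [-1.482, 0.15, 1.437, -0, 1.554, -0.134], TCP at [0.127, -0.561, 0.242] pointing down, gripper open.
Joint ranges: [-2.8, 2.8], [-0.68, 2.1], [0.12, 2.68], [-1.39, 4.53], [0.16, 2.79], [-2.81, 2.81]. Speed limits (rad/s): [1.89, 1.89, 2.22, 3.01, 3.01, 3.01].

### API

Orientations are given as a rotation vector (axis times angle).
In Python, from bench import arm gives the robot as it stands.
- The arm moves only by the tool arm_command, never from a script. Its argument "moves" is a list that holds one entry, the list of rows, each a list of 6 numbers: the shift along the world's x, y, z in mm, then the turn, a rotation vector about the world's x, y, z in rad. A call has exactly 10 rows; each row is the pose to reach, as a shift and turn from the pose commanded when the call began; what a row does not reach only later rows make up. A row lasts 1/8 s, in which the tool goes at most 62.5 mm and 10.7 degrees, less where a joint would pass 70% of its speed; a pose out of reach is approached as far as the arm can. A call with a gripper value outside its range is refused whole. "grip" is the opening, from -1 (shut) to 1 (fully open), set as the call begins (left out, the last holds). The fingers move at their own pace and stop on an object; "squeeze" is the grip in N (left out, the last holds). Time passes only in rows, so rows that repeat a pose let the fingers close, or fill a call up. It gives the time, the measured TCP pose, the force and the opening at its end, in the units of the state.
- arm.observe(): the state, without advancing time (a new reading comes with each control period).
- arm.grab_frame(name): name is "scene" or "top" or "wrist"; returns a dict with "frame" (400x640x3 uint8, red, green, blue), "camera_matrix" (3x3 intrinsics, pixels), "rvec" (rotation vector, rad) and "tvec" (3), from world to camera coordinates, as OpenCV has them. Camera axes: x right, y down, z forward; pixel columns grow to the right and rows downward; lengths in m; the calibration is good to about 2 mm. A picture is of the moment at which its call begins. There is no depth.
- arm.job_done(): hands the job in, once; it reports no verdict.
The state is a dict: "t": time; "joints": joint angles; "qvel": joint speeds; "joint_torque": joint torques, N m; "position": TCP position; "tool_rot": TCP orientation; "contact_force": force on the tool from outside, world axes, zero at the start; "ft_torque": the same for the moment, N m; "finger_gap": finger opening in m.
Only numpy, scipy, OpenCV 4.12 (cv2) and the standard library are available. Lean on these libraries where they do the work, as an engineer would, in place of code of your own. Each camera call takes 0.05 s, during which the arm holds its last target.

### The job

Clear the way by lowering the lid of the mask case until it is fully shut. Then lift the white dish by its arched handle, without touching the ball lying in it, turn it about a quarter turn so that its pouring lip points straight at the open jar, and keep it level and smooth so that the ball stays in the middle of the dish. Finish while still holding the dish still and level a few centimetres above the middle of the shut case, lip towards the jar, not resting on anything; leave the other things alone.

Things in the scene. Friction and masses are not known exactly. Their poses are not given: they have to be found in the camera images.
- case_lid (a joint): Angle of the mask case's lid about its level hinge: 0 = shut, growing as it opens upward (starts 0.8 to 1.25, leaning over the open case). Stiff: it stays where left; 3 to 5 N square on its outer face near the free edge lowers it. A flat plate 150 mm from hinge to free edge, 180 mm wide, 8 mm thick, with an 8 mm tab mid-edge.
- hinge (a point): Middle of the lid's hinge line, on the far top edge of the fixed grey case (150 x 180 x 60 mm high), 60 mm above the ledge. Case axes: z up, y along the hinge, case on the -x side (towards the robot). With the lid at angle a, an underside point d from the hinge is at -d cos(a) in x, +d sin(a) up; the outer face is 8 mm beyond, on the up / far side.
- lid_mid (a point): Centre of the lid's outer (upper) face; it moves with the lid. With the lid shut it is 68 mm above the ledge, over the middle of the case.
- dish_grip (a point): Centre of the level bar topping the arched handle of the loose white dish (160 g, 124 mm across, rim 22 mm high). Bar along the dish's y, 134 mm long, 14 x 14 mm thick, centre 101 mm above the dish's underside, over its middle; uprights at y = +-64 mm. Dish axes: +x to the pouring lip (rim gap with 44 mm wide channel, reaching 90 mm out), at first roughly towards the robot; z up.
- dish_well (a point): Lowest point of the dish's inside, in its middle, 6 mm above its underside; axes as dish_grip. The inside is a shallow cone rising 8 degrees outward, so a greater tilt or a jerk sends the ball to the rim or out over the lip.
- ball_center (a point): Centre of the loose dark rubber ball, 26 mm in diameter, 14 g, lying in the middle of the dish, its top 32 mm above the dish's underside.
- jar_mouth (a point): Centre of the open mouth of the fixed clear glass jar, 90 mm across and 75 mm high, upright on the ledge on the other side of the case from the dish (left or right).

How it is judged:
By the outcome, as a careful person would: the job done as asked, in the order asked, and still so for the second after the job is handed in, while the arm keeps its last pose, push and grip.
It also fails if it takes over 64 s, if anything falls off the work surface, if the arm or the gripper's body presses on something with over 40 N, if the wrist force passes 120 N, or if a joint passes its speed limit or range.

## Working session

There is one attempt and no reset: what is moved stays moved. The work goes in short steps, Python scripts to look and compute and a tool call to move; the robot and the scene stay as the last step left them, time stands still between calls to the robot, and variables do not carry over. Pictures are saved under pics/ and viewed, and the job is handed in when it is done.

Besides the shell and the picture viewer there is one more tool, called after "Emit:" by a JSON object that holds its "fn" and its "kwargs". arm_command: Moves the arm, as the interface text tells. Its arguments: {"type":"object","properties":{"moves":{"type":"array","items":{"type":"array","items":{"type":"array","items":{"type":"number"}}}},"grip":{"type":"number"},"squeeze":{"type":"number"}},"required":["moves"]}

```bash
mkdir -p pics; ls; python3 - <<'E'
from bench import arm
import cv2,pickle
s=arm.observe(); print(s)
for n in ["scene","top","wrist"]:
    f=arm.grab_frame(n); pickle.dump(f,open(f"pics/{n}0.pkl","wb"))
    cv2.imwrite(f"pics/{n}0.png",f["frame"][:,:,::-1]); print(n,f["camera_matrix"].tolist(),f["rvec"],f["tvec"])
E
```

```text
pics
{'t': 0.0, 'joints': array([-1.48198429e+00,  1.50985625e-01,  1.43802823e+00, -1.39522420e-05,
        1.55378885e+00, -1.33999509e-01]), 'qvel': array([-0.00036292,  0.00039828,  0.00010613, -0.00216727, -0.00103826,
        0.00058043]), 'joint_torque': array([ 7.64571450e-05, -7.13053179e+01, -5.70872140e+01, -1.67694666e-04,
        8.99247068e-03, -3.19136188e-05]), 'position': array([ 0.12701525, -0.5605594 ,  0.24167706]), 'tool_rot': array([-3.12091467e+00, -3.49133882e-01, -2.10262082e-05]), 'contact_force': array([ 1.0276493 , -0.29838771, -0.50168099]), 'ft_torque': array([-0.01923892, -0.00768399, -0.01695903]), 'finger_gap': 0.08570162712629885}
scene [[489.5222898141586, 0.0, 321.6284852394914], [0.0, 489.5222898141586, 196.58269961467062], [0.0, 0.0, 1.0]] [ 1.19271322  2.56170633 -0.70760202] [ 0.36652807 -0.30888085  1.20459204]
top [[434.23694374728893, 0.0, 322.8533258952813], [0.0, 434.23694374728893, 211.54370300459067], [0.0, 0.0, 1.0]] [ 2.17023064 -2.19350635  0.07483354] [0.02353584 0.56139403 0.99493984]
wrist [[316.3815210202808, 0.0, 318.28292391715723], [0.0, 316.3815210202808, 200.64678872705443], [0.0, 0.0, 1.0]] [-2.28232616  1.82340016  0.24930793] [-0.57393445 -0.03503918  0.37838183]
```

View pics/scene0.png

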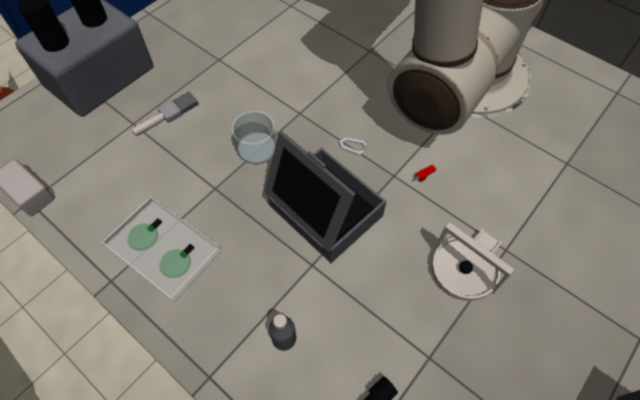

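View pics/top0.png

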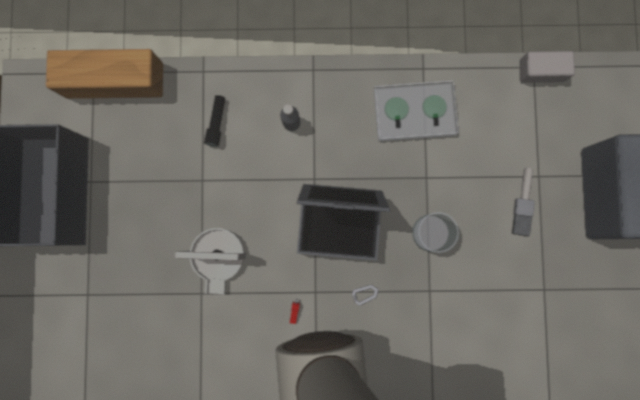

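View pics/wrist0.png

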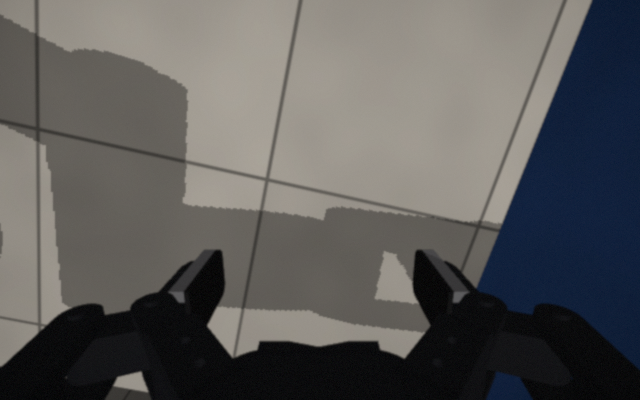

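```bash
cat > h.py <<'E'
import cv2,pickle,numpy as np
def load(n): return pickle.load(open(f"pics/{n}.pkl","rb"))
def P(f): 
    R=cv2.Rodrigues(np.array(f["rvec"],float))[0]; return np.array(f["camera_matrix"])@np.c_[R,f["tvec"]]
def proj(f,X): 
    h=np.c_[np.atleast_2d(X),np.ones(len(np.atleast_2d(X)))]@P(f).T; return h[:,:2]/h[:,2:]
def atz(f,uv,z):
    M=P(f); A=np.c_[M[:,0],M[:,1],M[:,2]*z+M[:,3]]; r=np.linalg.solve(A,[uv[0],uv[1],1]); return np.r_[r[:2]/r[2],z]
def tri(fa,a,fb,b):
    X=cv2.triangulatePoints(P(fa),P(fb),np.array(a,float).reshape(2,1),np.array(b,float).reshape(2,1))[:,0]; return X[:3]/X[3]
def crop(f,x,y,w,h,s,name):
    cv2.imwrite(name,cv2.resize(f["frame"][y:y+h,x:x+w,::-1],None,fx=s,fy=s,interpolation=cv2.INTER_CUBIC))
E
python3 - <<'E'
from h import *
t=load("top0");s=load("scene0")
crop(t,165,170,300,130,2.6,"pics/tc.png")
crop(t,165,215,110,90,7,"pics/tdish.png")
crop(t,285,175,110,90,7,"pics/tcase.png")
crop(s,225,95,170,170,3.5,"pics/scase.png")
crop(s,415,205,110,105,5.5,"pics/sdish.png")
E
```

```text
(no output)
```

View pics/tdish.png

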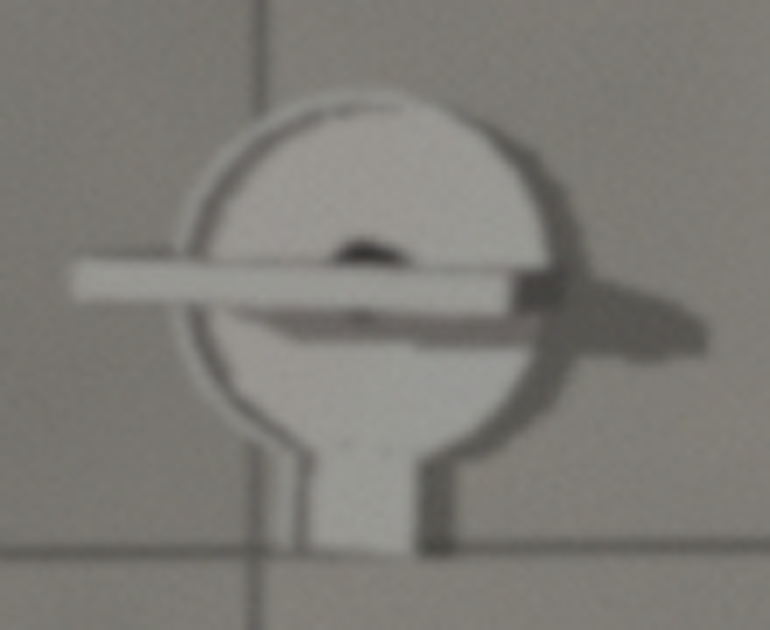

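View pics/tcase.png

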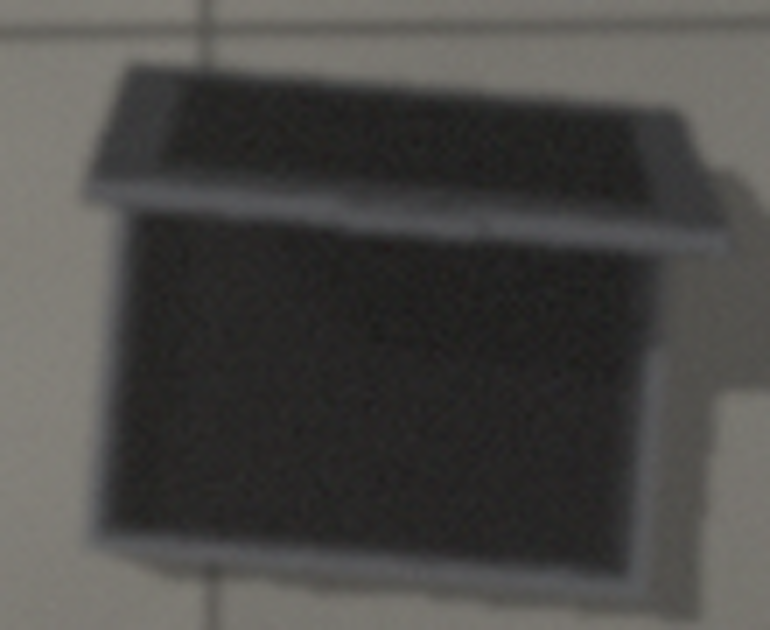

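View pics/scase.png

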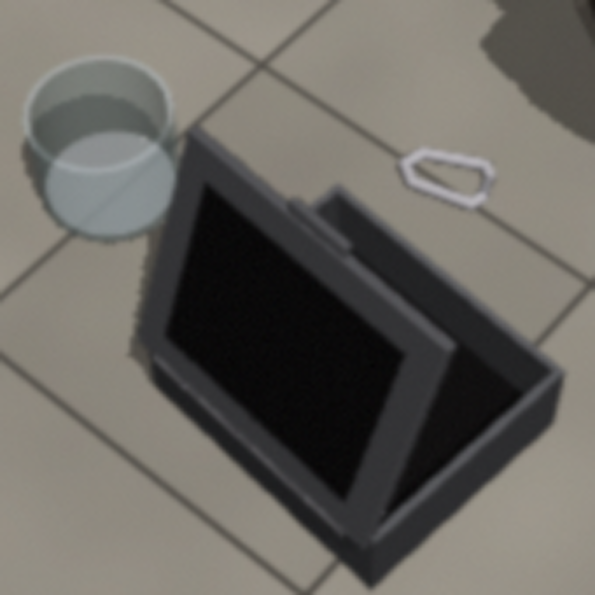

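View pics/sdish.png

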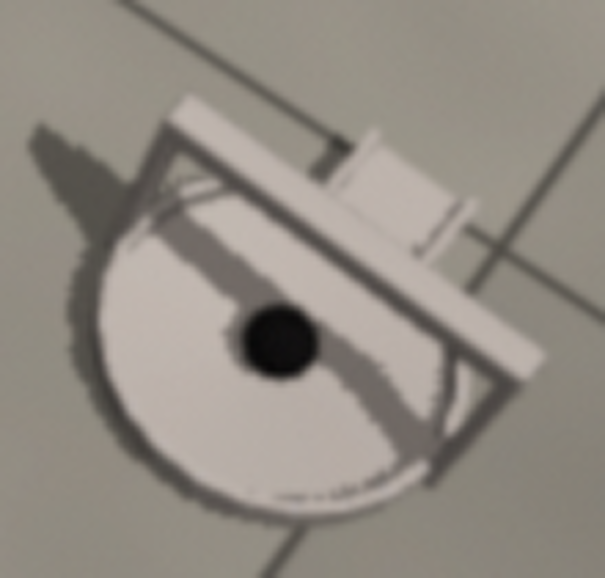

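View pics/tc.png

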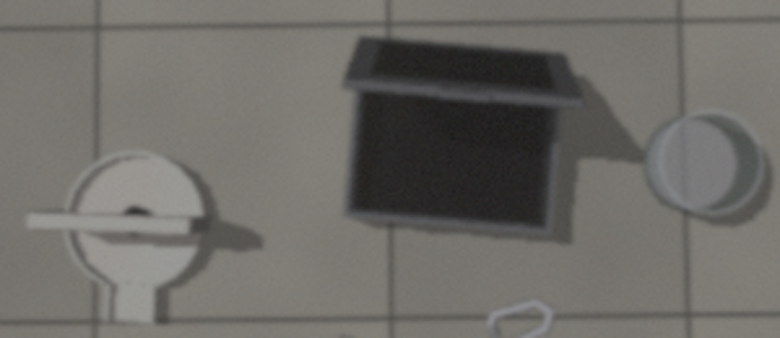

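```bash
cat > fit.py <<'E'
from h import *
from scipy.optimize import least_squares
t=load("top0");s=load("scene0")
def c(x,y,ox,oy,k): return ((x+.5)/k-.5+ox,(y+.5)/k-.5+oy)
T=lambda x,y:c(x,y,165,215,7); TC=lambda x,y:c(x,y,285,175,7)
S=lambda x,y:c(x,y,225,95,3.5); SD=lambda x,y:c(x,y,415,205,5.5)
A=tri(t,T(72,279),s,SD(535,367));B=tri(t,T(513,291),s,SD(178,108))
print("bar ends (top face)",A,B,"len",np.linalg.norm(A-B))
# case
Z=60e-3
def case(p):
    x,y,z,yaw,a=p; R=np.array([[np.cos(yaw),-np.sin(yaw),0],[np.sin(yaw),np.cos(yaw),0],[0,0,1]])
    w=lambda q:R@np.array(q)+[x,y,z]   # hinge origin
    ca,sa=np.cos(a),np.sin(a)
    lid=lambda d,yy,o:w([-d*ca+o*sa,yy,d*sa+o*ca])
    return [(t,w([-.15,.09,0]),TC(92,540)),(t,w([-.15,-.09,0]),TC(643,588)),
     (s,w([-.15,.09,0]),S(565,375)),(s,w([-.15,-.09,0]),S(335,187)),
     (s,w([0,.09,-.06]),S(370,588)),
     (t,lid(.15,.09,.008),TC(98,178)),(t,lid(.15,-.09,.008),TC(728,228)),
     (s,lid(.15,.09,.008),S(455,348)),(s,lid(.15,-.09,.008),S(195,125)),
     (t,lid(.0,.09,.008),TC(130,66)),(t,lid(.0,-.09,.008),TC(683,110))]
f=lambda p:np.concatenate([proj(c,X)[0]-uv for c,X,uv in case(p)])
r=least_squares(f,[.6,.0,.06,0,1.0]);print("case hinge xyz yaw a",r.x);print(np.round(r.fun.reshape(-1,2),1))
E
python3 fit.py
```

```text
bar ends (top face) [0.46807514 0.3306993  0.10876636] [0.46234759 0.19850994 0.10720531] len 0.13232259825205536
case hinge xyz yaw a [ 0.60819986 -0.02747713  0.0605191  -0.09600961  1.19537393]
[[-0.9  0.9]
 [ 0.8  0.9]
 [ 0.3 -0.6]
 [ 0.6 -0.8]
 [ 0.4  1.5]
 [-1.8  0.8]
 [ 1.7  1.6]
 [-0.5  0.6]
 [-1.5  0.9]
 [-0.2 -1.4]
 [ 0.6 -0.9]]
```

```bash
python3 - <<'E'
from h import *
t=load("top0");s=load("scene0")
j=tri(t,((711+.5)/2.6-.5+165,(162+.5)/2.6-.5+170),s,((99+.5)/3.5-.5+225,(115+.5)/3.5-.5+95));print("jar",j)
H=np.array([.608,-.0275,.0605]);yaw=-.096
cx=np.array([np.cos(yaw),np.sin(yaw),0])
def tcp(a,d=.125):
    X=-d*np.cos(a)+.008*np.sin(a)+.011; z=d*np.sin(a)+.008*np.cos(a)+.011
    return H+cx*X+[0,0,z]
p0=np.array([.127,-.5606,.2417])
h=tcp(1.45);print("hover",h,(h-p0)*1e3)
for a in np.linspace(1.45,0,21): print(round(a,3),np.round((tcp(a)-h)*1e3))
E
```

```text
jar [ 0.50995031 -0.23666575  0.07425031]
hover [ 0.611861   -0.0278718   0.19655315] [484.8609977  532.72820135 -45.14685397]
1.45 [0. 0. 0.]
1.378 [-9.  1. -1.]
1.305 [-18.   2.  -2.]
1.232 [-27.   3.  -4.]
1.16 [-35.   3.  -7.]
1.088 [-44.   4. -11.]
1.015 [-52.   5. -15.]
0.942 [-60.   6. -19.]
0.87 [-67.   6. -24.]
0.798 [-74.   7. -30.]
0.725 [-81.   8. -36.]
0.652 [-87.   8. -43.]
0.58 [-93.   9. -50.]
0.508 [-98.   9. -57.]
0.435 [-102.   10.  -65.]
0.363 [-106.   10.  -73.]
0.29 [-110.   11.  -82.]
0.218 [-113.   11.  -90.]
0.145 [-115.   11.  -99.]
0.073 [-116.   11. -108.]
0.0 [-117.   11. -117.]
```

Emit:
{"fn": "arm_command", "kwargs": {"moves": [[[10,10,40,0,0,0],[40,45,65,0,0,-0.03],[80,88,75,0,0,-0.06],[120,132,75,0,0,-0.1],[160,176,75,0,0,-0.14],[200,220,75,0,0,-0.18],[240,264,75,0,0,-0.22],[280,308,75,0,0,-0.26],[320,352,75,0,0,-0.29],[360,396,75,0,0,-0.32]]], "grip": -1, "squeeze": 20}}

```text
t: 1.4
position: [0.488, -0.163, 0.3173]
tool_rot: [3.138, -0.154, 0.0]
contact_force: [1.1, -0.7, 0.2]
finger_gap: 0.0003
```

Emit:
{"fn": "arm_command", "kwargs": {"moves": [[[40,44,0,0,0,0],[80,88,0,0,0,0],[110,120,0,0,0,0],[125,137,0,0,0,0],[125,137,-40,0,0,0],[125,137,-80,0,0,0],[125,137,-110,0,0,0],[125,137,-120,0,0,0],[125,137,-120,0,0,0],[125,137,-120,0,0,0]]]}}

```text
t: 2.65
position: [0.6125, -0.028, 0.1988]
tool_rot: [3.138, -0.153, 0.003]
contact_force: [-0.1, -0.3, 1.1]
finger_gap: 0.0003
```

```bash
cat > look.py <<'E'
import sys,pickle,cv2
from bench import arm
k=sys.argv[1]
for n in sys.argv[2:]:
    f=arm.grab_frame(n); pickle.dump(f,open(f"pics/{n}{k}.pkl","wb")); cv2.imwrite(f"pics/{n}{k}.png",f["frame"][:,:,::-1])
s=arm.observe()
for q in ["t","joints","position","tool_rot","contact_force","finger_gap"]: print(q,s[q])
E
python3 look.py 1 scene
```

```text
t 2.7
joints [-1.71217254e-01  2.45717891e-01  1.41213914e+00  7.84696792e-05
  1.48180424e+00  1.49689028e+00]
position [ 0.61246656 -0.02793739  0.1986855 ]
tool_rot [ 3.13771440e+00 -1.52798829e-01  3.02591220e-03]
contact_force [-0.41661768 -0.02091915 -0.01792272]
finger_gap -5.0295076492891033e-05
```

View pics/scene1.png

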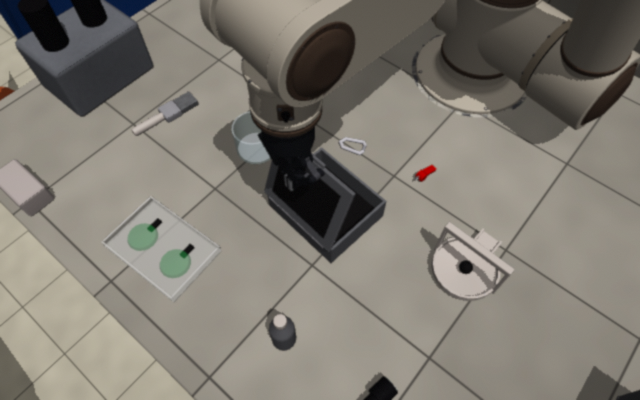

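Emit:
{"fn": "arm_command", "kwargs": {"moves": [[[-9,1,-3,0,0,0],[-18,2,-4,0,0,0],[-27,3,-6,0,0,0],[-36,3,-9,0,0,0],[-45,4,-13,0,0,0],[-53,5,-17,0,0,0],[-61,6,-21,0,0,0],[-68,6,-26,0,0,0],[-75,7,-32,0,0,0],[-82,8,-38,0,0,0]]]}}

```text
t: 3.95
position: [0.5296, -0.0198, 0.1588]
tool_rot: [3.138, -0.153, -0.0]
contact_force: [0.9, -0.2, 1.7]
finger_gap: 0.0003
```

```bash
python3 look.py 2 scene
```

```text
t 4.0
joints [-1.82653794e-01  1.00041857e-01  1.66658813e+00 -3.02524240e-06
  1.37638478e+00  1.48525943e+00]
position [ 0.52867626 -0.0195549   0.15797163]
tool_rot [-3.13770186e+00  1.52480885e-01  2.21428509e-03]
contact_force [ 1.03897227 -0.36516421  0.56446201]
finger_gap -7.062719967221046e-05
```

View pics/scene2.png

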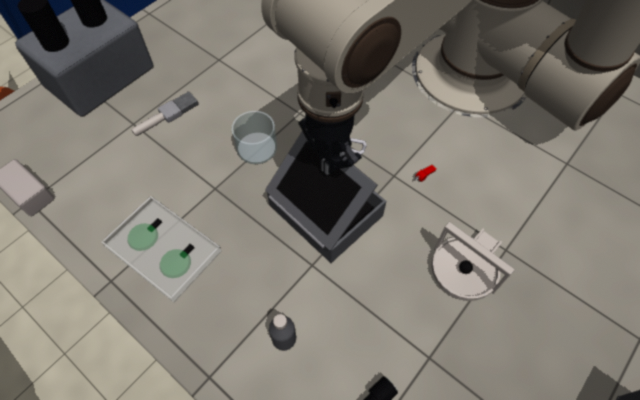

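Emit:
{"fn": "arm_command", "kwargs": {"moves": [[[-6,0,-7,0,0,0],[-12,1,-14,0,0,0],[-17,1,-21,0,0,0],[-21,2,-29,0,0,0],[-25,2,-37,0,0,0],[-29,3,-46,0,0,0],[-32,3,-54,0,0,0],[-34,3,-63,0,0,0],[-35,3,-72,0,0,0],[-36,3,-79,0,0,0]]]}}

```text
t: 5.25
position: [0.494, -0.0167, 0.0796]
tool_rot: [-3.138, 0.153, 0.0]
contact_force: [0.8, 0.5, 2.0]
finger_gap: 0.0001
```

Emit:
{"fn": "arm_command", "kwargs": {"moves": [[[0,0,-1,0,0,0],[0,0,-2,0,0,0],[0,0,-3,0,0,0],[0,0,-4,0,0,0],[0,0,-4,0,0,0],[0,0,-5,0,0,0],[0,0,-5,0,0,0],[0,0,-5,0,0,0],[0,0,-5,0,0,0],[0,0,-5,0,0,0]]]}}

```text
t: 6.5
position: [0.4941, -0.0168, 0.0783]
tool_rot: [3.138, -0.152, 0.002]
contact_force: [-26.8, 4.4, 58.5]
finger_gap: -0.0
```

```bash
python3 look.py 3 scene
```

```text
t 6.55
joints [-1.89773649e-01  1.00252428e-01  1.83981031e+00 -2.25009414e-04
  1.20042783e+00  1.47796674e+00]
position [ 0.49411021 -0.01677375  0.0782951 ]
tool_rot [ 3.13754599e+00 -1.52074553e-01  1.66729267e-03]
contact_force [-26.1451834    3.16285624  58.58020619]
finger_gap -0.0003203392045663157
```

View pics/scene3.png

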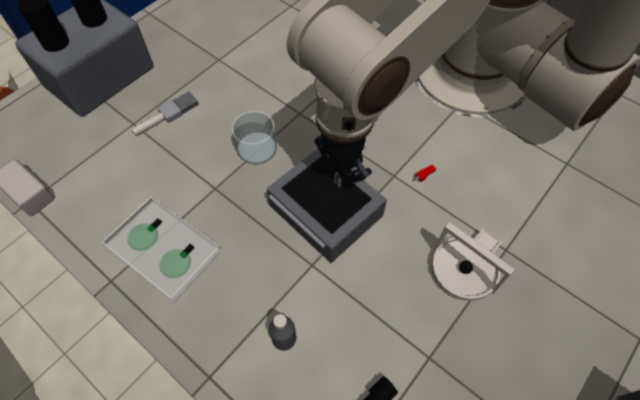

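Emit:
{"fn": "arm_command", "kwargs": {"moves": [[[0,0,20,0,0,0],[0,0,60,0,0,0.15],[-2,20,100,0,0,0.32],[-5,60,125,0,0,0.5],[-10,105,135,0,0,0.68],[-15,150,135,0,0,0.86],[-20,195,135,0,0,1.04],[-24,235,135,0,0,1.22],[-27,265,135,0,0,1.4],[-29,281,135,0,0,1.57]]], "grip": 0.6}}

```text
t: 7.8
position: [0.4647, 0.2657, 0.2099]
tool_rot: [-2.32, -2.118, 0.0]
contact_force: [-0.6, -0.3, 0.2]
finger_gap: 0.0686
```

Emit:
{"fn": "arm_command", "kwargs": {"moves": [[[0,0,0,0,0,0.055],[0,0,0,0,0,0.055],[0,0,0,0,0,0.055],[0,0,0,0,0,0.055],[0,0,0,0,0,0.055],[0,0,0,0,0,0.055],[0,0,0,0,0,0.055],[0,0,0,0,0,0.055],[0,0,0,0,0,0.055],[0,0,0,0,0,0.055]]]}}

```text
t: 9.05
position: [0.465, 0.2643, 0.2103]
tool_rot: [-2.269, -2.173, 0.0]
contact_force: [0.3, 0.2, 0.4]
finger_gap: 0.0683
```

```bash
python3 look.py 4 scene wrist
```

```text
t 9.15
joints [3.72629915e-01 7.99988199e-02 1.58036449e+00 5.54503275e-05
 1.48130358e+00 4.15567430e-01]
position [0.4650237  0.26425133 0.21027719]
tool_rot [-2.26856555e+00 -2.17318110e+00  7.47005198e-05]
contact_force [-1.52146345 -0.49270643  0.00357666]
finger_gap 0.06840799894431547
```

View pics/scene4.png

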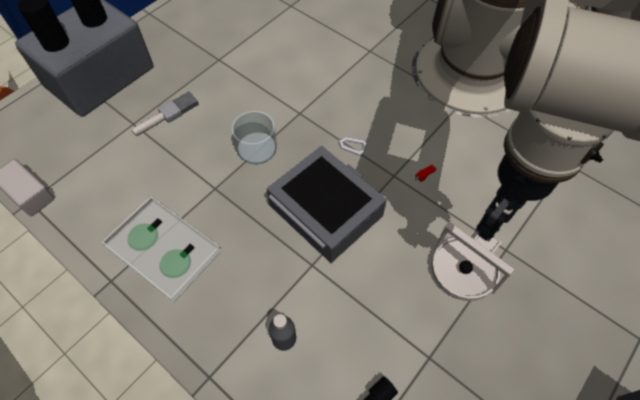

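View pics/wrist4.png

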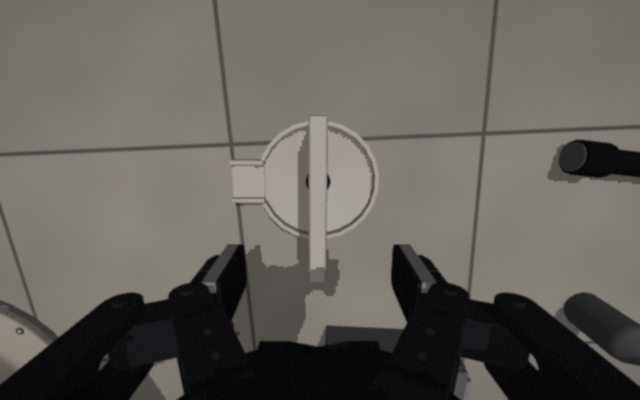

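```bash
python3 - <<'E'
from h import *
f=load("wrist4"); crop(f,220,100,180,200,3,"pics/w4c.png")
for uv in [(318.5,116.5),(317,269)]: print(atz(f,uv,.108))
s=load("scene4");crop(s,225,130,190,150,4,"pics/s4c.png")
E
```

```text
[0.46732082 0.32967966 0.108     ]
[0.46091891 0.20980637 0.108     ]
```

View pics/w4c.png

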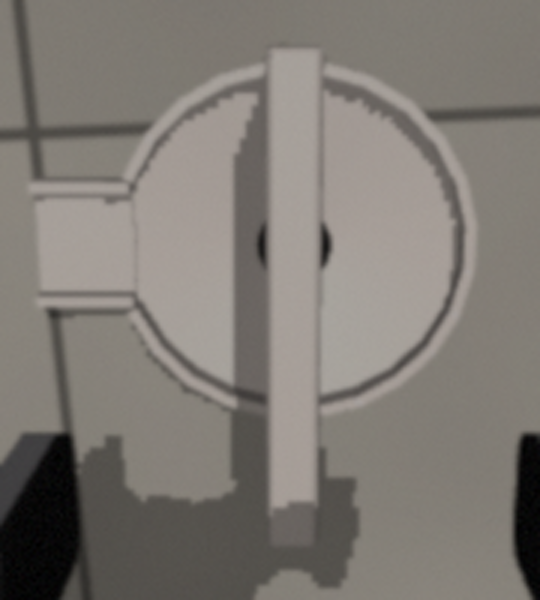

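View pics/s4c.png

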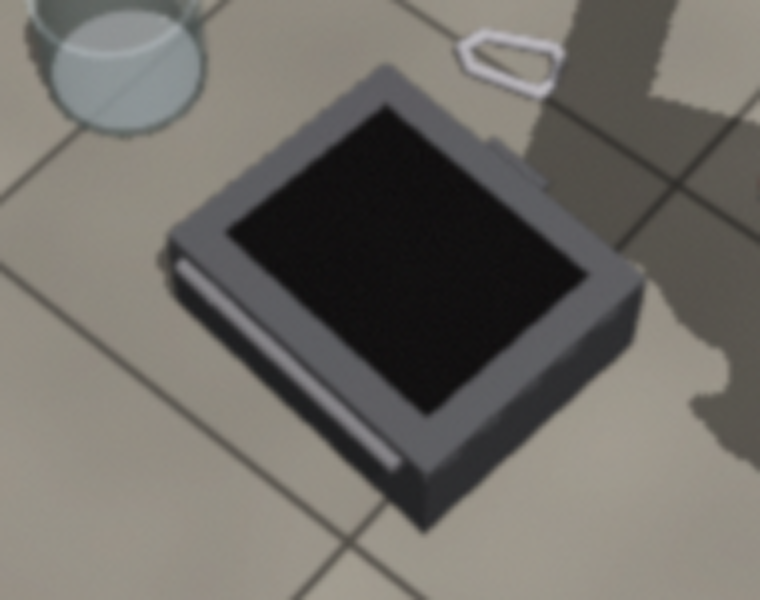

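Emit:
{"fn": "arm_command", "kwargs": {"moves": [[[0,0,-20,0,0,-0.005],[0,0,-45,0,0,-0.005],[0,0,-70,0,0,-0.005],[0,0,-90,0,0,-0.005],[0,0,-105,0,0,-0.005],[0,0,-113,0,0,-0.005],[0,0,-117,0,0,-0.005],[0,0,-117,0,0,-0.005],[0,0,-117,0,0,-0.005],[0,0,-117,0,0,-0.005]]]}}

```text
t: 10.4
position: [0.4652, 0.2643, 0.0936]
tool_rot: [2.274, 2.167, 0.001]
contact_force: [-0.4, -0.4, -0.1]
finger_gap: 0.0681
```

```bash
python3 look.py 5 scene wrist
```

```text
t 10.5
joints [3.72564051e-01 1.65660983e-01 1.73096922e+00 7.03822653e-05
 1.24471535e+00 4.20572693e-01]
position [0.46511067 0.26425171 0.09349979]
tool_rot [2.27412182e+00 2.16743471e+00 3.98874077e-04]
contact_force [ 0.33047081  0.20114638 -0.04396339]
finger_gap 0.06837805107693401
```

View pics/wrist5.png

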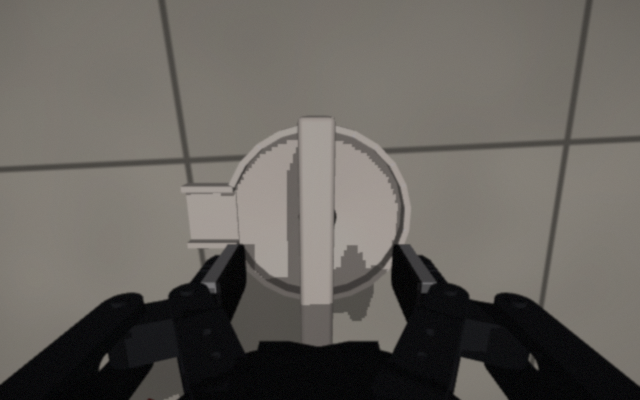

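View pics/scene5.png

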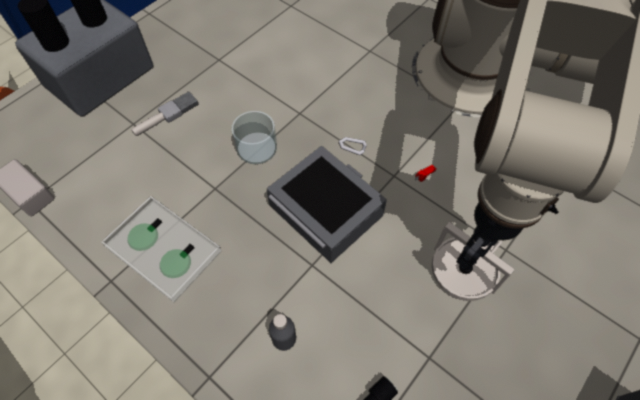

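Emit:
{"fn": "arm_command", "kwargs": {"moves": [[[0,0,0,0,0,0],[0,0,0,0,0,0],[0,0,0,0,0,0],[0,0,0,0,0,0],[0,0,0,0,0,0],[0,0,0,0,0,0],[0,0,0,0,0,0],[0,0,0,0,0,0],[0,0,0,0,0,0],[0,0,0,0,0,0]]], "grip": -0.55}}

```text
t: 11.75
position: [0.465, 0.2642, 0.0933]
tool_rot: [-2.274, -2.167, 0.0]
contact_force: [-0.8, 0.7, -0.8]
finger_gap: 0.0193
```

Emit:
{"fn": "arm_command", "kwargs": {"moves": [[[0,0,0,0,0,0],[0,0,0,0,0,0],[0,0,0,0,0,0],[0,0,0,0,0,0],[0,0,0,0,0,0],[0,0,0,0,0,0],[0,0,0,0,0,0],[0,0,0,0,0,0],[0,0,0,0,0,0],[0,0,0,0,0,0]]], "grip": -1, "squeeze": 25}}

```text
t: 13.0
position: [0.4651, 0.2642, 0.0933]
tool_rot: [-2.274, -2.167, -0.0]
contact_force: [-2.0, -0.3, 3.7]
finger_gap: 0.0134
```

Emit:
{"fn": "arm_command", "kwargs": {"moves": [[[0,0,0,0,0,0],[0,0,0,0,0,0],[0,0,0,0,0,0],[0,0,0,0,0,0],[0,0,0,0,0,0],[0,0,0,0,0,0],[0,0,0,0,0,0],[0,0,0,0,0,0],[0,0,0,0,0,0],[0,0,0,0,0,0]]], "squeeze": 60}}

```text
t: 14.25
position: [0.4651, 0.2643, 0.0934]
tool_rot: [-2.274, -2.168, -0.0]
contact_force: [-2.7, 0.1, 4.7]
finger_gap: 0.0127
```

```bash
python3 look.py 6 scene wrist top
```

```text
t 14.4
joints [3.72607071e-01 1.65801113e-01 1.73100917e+00 9.56266559e-05
 1.24467628e+00 4.20609424e-01]
position [0.4650791  0.26427182 0.09340761]
tool_rot [-2.27411537e+00 -2.16742465e+00 -2.08139045e-04]
contact_force [-2.39713932 -0.18499138  5.00962292]
finger_gap 0.012798545334593367
```

View pics/wrist6.png

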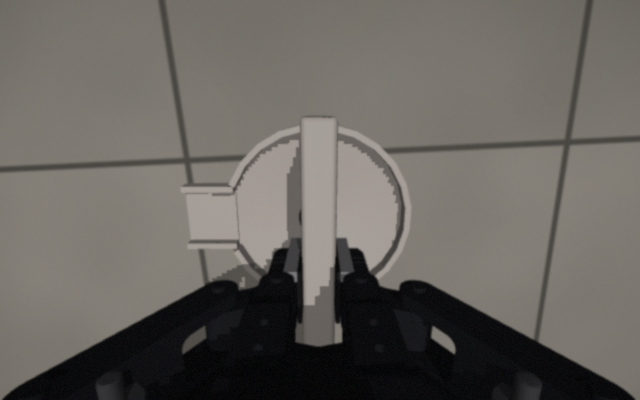

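View pics/top6.png

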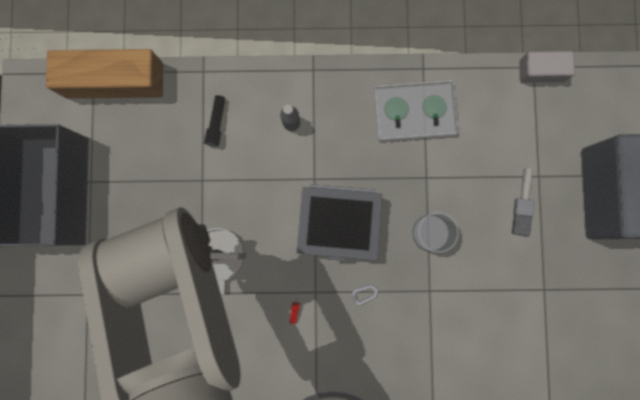

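```bash
python3 - <<'E'
from h import *
f=load("wrist6"); print(proj(f,[[.465,.2643,.1014],[.465,.1975,.108],[.4675,.3305,.108]]))
mj=lambda n:(lambda s:10*s**3-15*s**4+6*s**5)(np.arange(0,n+1)/n)
def gen(n,d):
    s=mj(n); 
    for k in range(n//10):
        print([[*[int(round(x)) for x in (s[i]-s[10*k])*np.array(d[:3])],0,0,round((s[i]-s[10*k])*d[3],3)] for i in range(10*k+1,10*k+11)])
gen(20,[0,0,110,0]); gen(40,[68.5,-284.6,0,1.511])
E
```

```text
[[319.31063936 275.28020734]
 [326.10333361 410.65782934]
 [317.52994809 117.06944223]]
[[0, 0, 0, 0, 0, np.float64(0.0)], [0, 0, 1, 0, 0, np.float64(0.0)], [0, 0, 3, 0, 0, np.float64(0.0)], [0, 0, 6, 0, 0, np.float64(0.0)], [0, 0, 11, 0, 0, np.float64(0.0)], [0, 0, 18, 0, 0, np.float64(0.0)], [0, 0, 26, 0, 0, np.float64(0.0)], [0, 0, 35, 0, 0, np.float64(0.0)], [0, 0, 45, 0, 0, np.float64(0.0)], [0, 0, 55, 0, 0, np.float64(0.0)]]
[[0, 0, 10, 0, 0, np.float64(0.0)], [0, 0, 20, 0, 0, np.float64(0.0)], [0, 0, 29, 0, 0, np.float64(0.0)], [0, 0, 37, 0, 0, np.float64(0.0)], [0, 0, 44, 0, 0, np.float64(0.0)], [0, 0, 49, 0, 0, np.float64(0.0)], [0, 0, 52, 0, 0, np.float64(0.0)], [0, 0, 54, 0, 0, np.float64(0.0)], [0, 0, 55, 0, 0, np.float64(0.0)], [0, 0, 55, 0, 0, np.float64(0.0)]]
[[0, 0, 0, 0, 0, np.float64(0.0)], [0, 0, 0, 0, 0, np.float64(0.002)], [0, -1, 0, 0, 0, np.float64(0.006)], [1, -2, 0, 0, 0, np.float64(0.013)], [1, -5, 0, 0, 0, np.float64(0.024)], [2, -8, 0, 0, 0, np.float64(0.04)], [3, -12, 0, 0, 0, np.float64(0.061)], [4, -16, 0, 0, 0, np.float64(0.088)], [5, -22, 0, 0, 0, np
[... 508 characters left out ...]
4(0.141)], [9, -39, 0, 0, 0, np.float64(0.209)], [13, -52, 0, 0, 0, np.float64(0.276)], [15, -64, 0, 0, 0, np.float64(0.34)], [18, -75, 0, 0, 0, np.float64(0.4)], [21, -86, 0, 0, 0, np.float64(0.457)], [23, -96, 0, 0, 0, np.float64(0.509)], [25, -105, 0, 0, 0, np.float64(0.557)], [27, -113, 0, 0, 0, np.float64(0.599)]]
[[2, -7, 0, 0, 0, np.float64(0.037)], [3, -13, 0, 0, 0, np.float64(0.069)], [4, -18, 0, 0, 0, np.float64(0.095)], [5, -22, 0, 0, 0, np.float64(0.116)], [6, -25, 0, 0, 0, np.float64(0.132)], [7, -27, 0, 0, 0, np.float64(0.143)], [7, -28, 0, 0, 0, np.float64(0.151)], [7, -29, 0, 0, 0, np.float64(0.155)], [7, -29, 0, 0, 0, np.float64(0.156)], [7, -29, 0, 0, 0, np.float64(0.156)]]
```

Emit:
{"fn": "arm_command", "kwargs": {"moves": [[[0,0,1,0,0,0],[0,0,2,0,0,0],[0,0,3,0,0,0],[0,0,6,0,0,0],[0,0,9,0,0,0],[0,0,12,0,0,0],[0,0,15,0,0,0],[0,0,17,0,0,0],[0,0,18,0,0,0],[0,0,18,0,0,0]]]}}

```text
t: 15.65
position: [0.465, 0.2642, 0.1113]
tool_rot: [-2.274, -2.167, 0.0]
contact_force: [-0.8, 0.7, -1.8]
finger_gap: 0.0131
```

```bash
python3 look.py 7 scene wrist; python3 - <<'E'
from h import *
crop(load("scene7"),400,180,140,130,4.5,"pics/s7c.png")
E
```

```text
t 15.75
joints [3.72601619e-01 1.48922736e-01 1.71154088e+00 7.78715039e-05
 1.28136594e+00 4.20542771e-01]
position [0.46497509 0.26422274 0.11119136]
tool_rot [-2.27395651e+00 -2.16742426e+00  2.99893319e-04]
contact_force [ 0.1935146   0.44256944 -1.79923666]
finger_gap 0.012676814788818686
```

View pics/s7c.png

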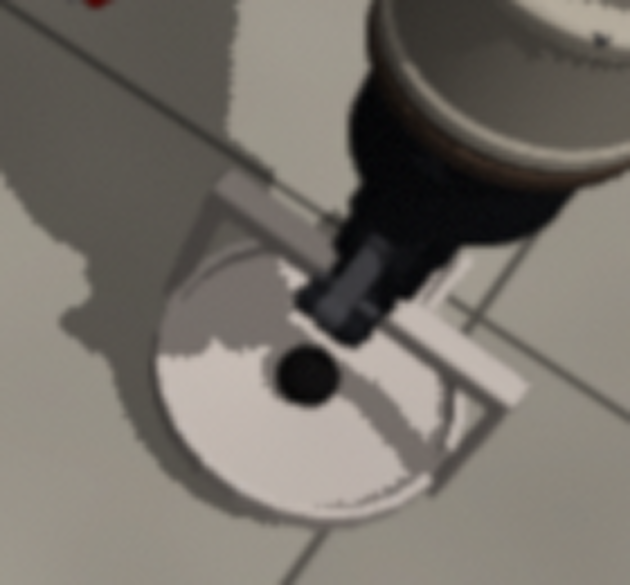

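View pics/wrist7.png

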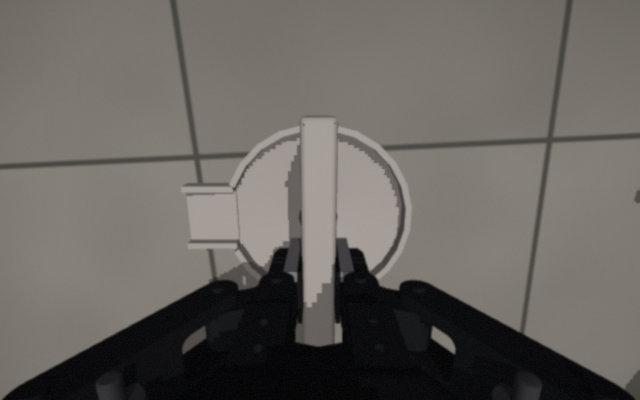

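Emit:
{"fn": "arm_command", "kwargs": {"moves": [[[0,0,1,0,0,0],[0,0,3,0,0,0],[0,0,7,0,0,0],[0,0,12,0,0,0],[0,0,18,0,0,0],[0,0,25,0,0,0],[0,0,33,0,0,0],[0,0,41,0,0,0],[0,0,49,0,0,0],[0,0,57,0,0,0]]]}}

```text
t: 17.0
position: [0.465, 0.2642, 0.1688]
tool_rot: [-2.274, -2.167, 0.0]
contact_force: [-0.2, 0.4, -1.8]
finger_gap: 0.013
```

Emit:
{"fn": "arm_command", "kwargs": {"moves": [[[0,0,8,0,0,0],[0,0,15,0,0,0],[0,0,21,0,0,0],[0,0,26,0,0,0],[0,0,30,0,0,0],[0,0,33,0,0,0],[0,0,35,0,0,0],[0,0,35,0,0,0],[0,0,35,0,0,0],[0,0,35,0,0,0]]]}}

```text
t: 18.25
position: [0.465, 0.2642, 0.2031]
tool_rot: [-2.274, -2.167, 0.0]
contact_force: [1.0, -0.1, -1.6]
finger_gap: 0.0131
```

Emit:
{"fn": "arm_command", "kwargs": {"moves": [[[0,0,0,0,0,0],[0,0,0,0,0,0.002],[0,-1,0,0,0,0.006],[1,-2,0,0,0,0.013],[1,-5,0,0,0,0.024],[2,-8,0,0,0,0.04],[3,-12,0,0,0,0.061],[4,-17,0,0,0,0.088],[5,-22,0,0,0,0.119],[7,-29,0,0,0,0.156]]]}}

```text
t: 19.5
position: [0.4721, 0.2349, 0.2033]
tool_rot: [-2.096, -2.34, 0.0]
contact_force: [-0.5, -0.9, -1.7]
finger_gap: 0.0128
```

Emit:
{"fn": "arm_command", "kwargs": {"moves": [[[2,-8,0,0,0,0.042],[4,-17,0,0,0,0.09],[6,-27,0,0,0,0.142],[9,-38,0,0,0,0.199],[12,-49,0,0,0,0.259],[15,-61,0,0,0,0.323],[18,-73,0,0,0,0.39],[21,-86,0,0,0,0.458],[24,-99,0,0,0,0.528],[27,-113,0,0,0,0.599]]]}}

```text
t: 20.75
position: [0.4991, 0.1216, 0.2033]
tool_rot: [-1.31, -2.855, 0.0]
contact_force: [0.3, 0.7, -1.3]
finger_gap: 0.0128
```

Emit:
{"fn": "arm_command", "kwargs": {"moves": [[[3,-13,0,0,0,0.071],[6,-26,0,0,0,0.141],[9,-39,0,0,0,0.209],[12,-52,0,0,0,0.276],[15,-64,0,0,0,0.34],[18,-75,0,0,0,0.4],[21,-86,0,0,0,0.457],[23,-96,0,0,0,0.509],[25,-105,0,0,0,0.557],[27,-113,0,0,0,0.599]]]}}

```text
t: 22.0
position: [0.526, 0.0086, 0.2033]
tool_rot: [0.411, 3.115, -0.0]
contact_force: [0.5, 0.5, -2.0]
finger_gap: 0.0131
```

Emit:
{"fn": "arm_command", "kwargs": {"moves": [[[2,-7,0,0,0,0.037],[3,-13,0,0,0,0.069],[4,-18,0,0,0,0.095],[5,-22,0,0,0,0.116],[6,-25,0,0,0,0.132],[7,-27,0,0,0,0.143],[7,-28,0,0,0,0.151],[7,-29,0,0,0,0.155],[7,-29,0,0,0,0.157],[7,-29,0,0,0,0.157]]]}}

```text
t: 23.25
position: [0.533, -0.0197, 0.2033]
tool_rot: [0.169, 3.137, -0.0]
contact_force: [-0.7, 0.7, -1.2]
finger_gap: 0.0129
```

```bash
python3 look.py 8 scene wrist top; python3 - <<'E'
from h import *
crop(load("scene8"),220,70,200,200,3,"pics/s8c.png")
crop(load("top8"),270,170,200,110,4,"pics/t8c.png")
E
```

```text
t 23.4
joints [-1.81422893e-01  8.03691164e-02  1.59417688e+00 -1.41439138e-04
  1.46694530e+00 -1.64440211e+00]
position [ 0.53304782 -0.01974533  0.20330894]
tool_rot [ 1.69249268e-01  3.13694752e+00 -2.39423758e-04]
contact_force [ 0.72351139 -0.03374099 -2.03061229]
finger_gap 0.013174342558163129
```

View pics/s8c.png

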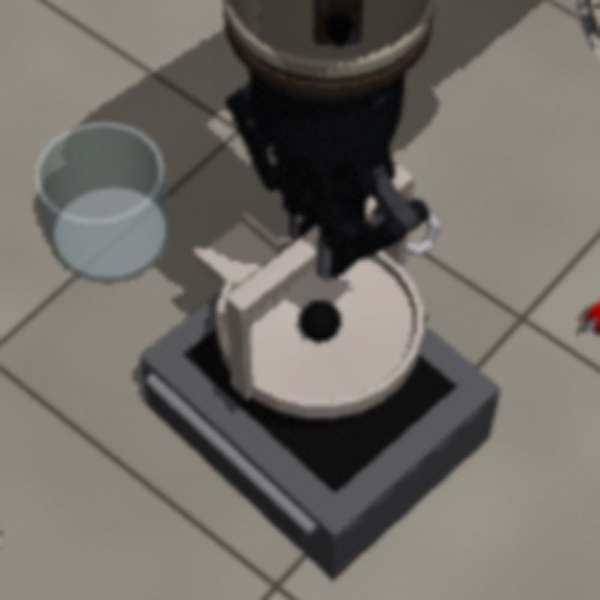

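View pics/t8c.png

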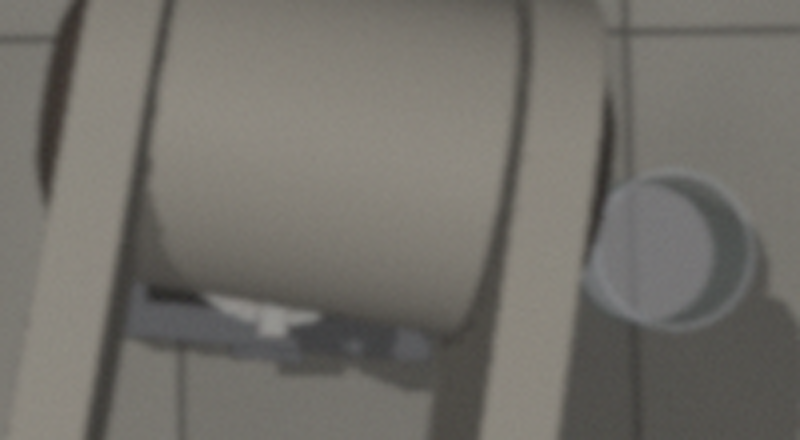

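View pics/wrist8.png

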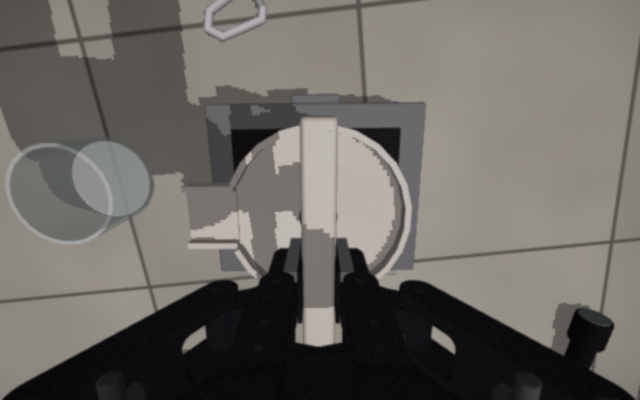

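```bash
python3 - <<'E'
from h import *
w=load("wrist8");s=load("scene8")
print("jar wrist z.075",atz(w,(60,193.5),.075))
jc=((100+.5)/3-.5+220,(172+.5)/3-.5+70);print("jar scene",atz(s,jc,.075), "tri",tri(w,(60,193.5),s,jc))
for z in (.13,):
  a=atz(w,(185,185),z);b=atz(w,(189,246),z);m=(a+b)/2;print("lip",a,b,m)
c=np.array([.533,-.0197]);
for j in ([.510,-.2367],atz(w,(60,193.5),.075)[:2]):
  d=np.array(j)-c;print("to jar",np.arctan2(d[1],d[0]))
d=m[:2]-c;print("lip",np.arctan2(d[1],d[0]))
# ball
print("ball scene",atz(s,((320+.5)/3-.5+220,(321+.5)/3-.5+70),.203+.008-.101+.019))
# case corners near side on lid in wrist (far=top of pic)
print("case corners z.0685",atz(w,(207,103),.0685),atz(w,(425,103),.0685))
for X in [(333.0,522),(498,390),(142,360)]: print("scene lid corner",atz(s,((X[0]+.5)/3-.5+220,(X[1]+.5)/3-.5+70),.0685))
E
```

```text
jar wrist z.075 [ 0.50681105 -0.23633496  0.075     ]
jar scene [ 0.50943373 -0.23726493  0.075     ] tri [ 0.50743045 -0.23983732  0.07101917]
lip [ 0.50147397 -0.10471483  0.13      ] [ 0.54455992 -0.11145298  0.13      ] [ 0.52301695 -0.10808391  0.13      ]
to jar -1.6763928624265891
to jar -1.6911023114240211
lip -1.6832706718896053
ball scene [ 0.53373907 -0.01976262  0.129     ]
case corners z.0685 [ 0.44776508 -0.10021065  0.0685    ] [0.46669576 0.07411694 0.0685    ]
scene lid corner [0.60928744 0.05413287 0.0685    ]
scene lid corner [0.47008554 0.07558173 0.0685    ]
scene lid corner [ 0.59973132 -0.11310006  0.0685    ]
```

Emit:
{"fn": "arm_command", "kwargs": {"moves": [[[0,0,0,0,0,0],[0,0,0,0,0,0],[0,0,0,0,0,0],[0,0,0,0,0,0],[0,0,0,0,0,0],[0,0,0,0,0,0],[0,0,0,0,0,0],[0,0,0,0,0,0],[0,0,0,0,0,0],[0,0,0,0,0,0]]]}}

```text
t: 24.65
position: [0.533, -0.0197, 0.2033]
tool_rot: [-0.169, -3.137, 0.0]
contact_force: [0.1, -0.4, -1.5]
finger_gap: 0.0126
```

```bash
python3 look.py 9 scene && python3 - <<'E'
from h import *
a=load("scene8")["frame"].astype(int);b=load("scene9")["frame"].astype(int)
print("pixels changed >25:",(abs(a-b).max(2)>25).sum())
from bench import arm
print(abs(arm.observe()["qvel"]).max()); print(arm.job_done())
E
```

```text
t 24.7
joints [-1.81493543e-01  8.04359781e-02  1.59420382e+00 -1.17746270e-04
  1.46699745e+00 -1.64448522e+00]
position [ 0.53302307 -0.01977124  0.20326045]
tool_rot [-1.69234827e-01 -3.13697184e+00  1.73546125e-04]
contact_force [ 0.04813747 -0.19964389 -1.78856066]
finger_gap 0.013170037497390574
pixels changed >25: 1
0.002393130635637155
the job is handed in; nothing more can be done
None
```

I shut the case lid with the closed fingertips, then gripped the dish by its bar, lifted it and turned it about 87° at low speed. I handed in at about 24.7 s with the dish still held over the case.

**Last checks before hand-in:**
- **Lid:** it looks fully shut in the pictures, and its corners fit a flat lid.
- **Dish position:** the underside is about 42 mm above the lid, centred over the case to within a few mm. The tool is level and still.
- **Lip:** it points at -1.683 rad. The direction to the jar measured -1.676 and -1.691 rad in two camera estimates, so it is within about half a degree.
- **Ball:** it sits within about 1 mm of the middle of the dish. Two pictures 1.3 s apart showed no motion.

**Disagreements:**
- **Jar position:** the estimates differ by about 3 mm.
- **Lid press:** pressing the lid onto its stop was firmer than I meant. The wrist force reached about 64 N (58 N of it vertical) through the fingertips, against the 120 N wrist limit. That is above the 40 N limit set for the arm and gripper body. I take that limit not to cover the fingertips, but I could not confirm it.

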